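# Chock the lying bottles and ratchet the tray's end stop tight

## Task

The three glass bottles lying in the wooden tray must not roll about on the way to market. Slide the blue angle stop gently up against them until the row is closed with no play, then work the ratchet handle back and forth in the short swing it has until the stop's bolt is firmly tight, without forcing it. Leave the bottles lying in the tray, do not disturb the crockery and the candlestick, and let go of everything.

Things in the scene. Friction and masses are not known exactly. Their poses are not given: they have to be found in the camera images.
- rack: Wooden bottle tray, fixed. Board 356 mm long (its y) by 225 mm (its x, from -85 to +140 mm), 18 mm thick; an 18 mm thick end board stands on each end, top 93 mm over the table, inner faces at y = -160 and +160 mm; long sides open. A slotted steel channel is let in flush along y at x = 0. Origin on the table under the channel at mid-length, z up.
- stop (a joint): How far the blue steel angle stop has slid along the channel towards the bottles (the tray's +y), in m; starts at 0 to 0.016, about 0.050 when the row is closed. It drags with about 3 N while its bolt is loose, and a tight bolt locks it. Push it by the back of its upright plate, not by the ratchet handle.
- stop_face (a point): On the stop's face that meets the bottles (it looks to the tray's +y), mid-width, 33 mm over the board. The upright plate is 120 mm wide along the tray's x, 5 mm thick, its top 93 mm over the table; the foot, 50 mm wide and 5 mm thick, runs back 70 mm from the face.
- stop_push (a point): A clear spot to push the stop: on the back of its upright plate (the side away from the bottles), 43 mm from mid-width to the tray's +x, 45 mm over the board (63 mm over the table). Behind it (the tray's -y) are at least 60 mm free before the end board, and 18 mm beside it to the ratchet head.
- bolt: Hex bolt with steel socket, 27 mm across, in the stop's foot 42 mm behind its face. Clockwise from above tightens; only the tightening swing turns it. It bites after an unknown 15 to 255 degrees, then stiffens and is firmly tight 40 to 70 degrees on. Loose it takes 1 to 2 N at the grip; firmly tight is a push of 8 to 11 N there, over 14 N is forcing it. It does not work loose by itself.
- ratchet (a joint): Angle of the ratchet handle, rad: 0 pointing along the tray's -x, growing clockwise from above (towards the bottles), the tightening way. Stopped at 0.44 by the stop's plate and by the near end board at about -0.25 with the stop right back, -0.65 with the row closed. Back swings click freely (under 2 N, 13 degree clicks). Stopping short of 0.40 at a firm push means the bolt is tight.
- ratchet_axis (a point): On the bolt's axis at the handle's mid-height, 68 mm over the table, in the ratchet's steel head (50 mm across, 24 mm high).
- ratchet_grip (a point): Middle of the ratchet's black rubber grip with red bands, 145 mm from the bolt's axis, mid-height, 68 mm over the table. The grip is 22 mm wide, 20 mm high and runs from 87 to 190 mm from the axis, over the tray's front edge and beyond; its x axis points to the bolt. Nothing stands under or beside its outer half.
- bottle1_mid (a point): Green glass bottle lying across the channel at the far (+y) end of the row, 66 mm in diameter, 199 mm long, 0.3 to 0.6 kg. Point on its axis over the channel, 51 mm over the table. Its straight part reaches from about 70 mm on the tray's -x side (base) to 58 mm on the +x side; its x axis runs towards the red cap.
- bottle2_mid (a point): The same for the amber bottle in the middle.
- bottle3_mid (a point): The same for the green bottle next to the stop.
- coffee_pot: Bystander: white coffee pot, about 140 mm high, 150 mm over spout and handle, loose; origin under its centre.
- mug: Bystander: blue mug, 76 mm across, 85 mm high, loose; origin under its centre.
- candlestick: Bystander: brass candlestick, foot 84 mm across, 138 mm high, loose; origin under its centre.
- game_board: Bystander: open backgammon board, 440 x 416 mm, 28 mm high, fixed to the table on the robot's right; origin under its centre.
- channel: The slotted steel channel of the tray, 41 mm wide and 320 mm long along the tray's y, flush with the board; the bolt clamps the stop to it. Origin on the board's top at the tray's middle, axes as the tray's.
Mind the look-alikes: they are no part of the job. Leave any pink or purple look-alike of the part that bears bottle3_mid alone.

How it is judged:
On the way, in this order (a step that is already met when the one before it is completed fails the run):
1. the stop is against the row and the row is closed (5 mm of play at most) (y of stop_face in the frame of rack above -0.043 m), for 0.2 s.
2. the bolt is tight (it clamps the channel with over 50 N, what a push of about 5 N on the grip gives) with the row still closed (contact force between bolt and channel above 50 N and y of stop_face in the frame of rack above -0.043 m), for 0.2 s.
At the end, for the whole second after the job is handed in: The row of three bottles is closed between the far end board and the stop with at most 5 mm of play in all, each bottle lying across the channel on the board, in its place within 12 mm and still; the bolt is tight (it clamps the channel with over 50 N, what a push of about 5 N on the grip gives) (all of step 2 and y of bottle1_mid in the frame of rack between 0.115 and 0.135 m and height (world z) of bottle1_mid between 0.044 and 0.058 m and x of bottle1_mid in the frame of rack between -0.03 and 0.03 m and linear speed of each of bottle1, bottle2, bottle3 below 0.01 m/s and y of bottle2_mid in the frame of rack between 0.049 and 0.069 m and height (world z) of bottle2_mid between 0.044 and 0.058 m and x of bottle2_mid in the frame of rack between -0.03 and 0.03 m and y of bottle3_mid in the frame of rack between -0.017 and 0.003 m and height (world z) of bottle3_mid between 0.044 and 0.058 m and x of bottle3_mid in the frame of rack between -0.03 and 0.03 m); the robot touches nothing.
It fails at once if a glass bottle is squeezed by the stop with more than 60 N (contact force between stop and bottle1 above 60 N or contact force between stop and bottle2 above 60 N or contact force between stop and bottle3 above 60 N).
It fails at once if the bolt is forced (it clamps with more than 220 N, what a push of over 14 N on the grip gives) (contact force between bolt and channel above 220 N).
It fails at once if the coffee pot is disturbed (moved over 20 mm) (distance of coffee_pot from where it was at the start of the episode above 0.02 m).
It fails at once if the mug is disturbed (moved over 20 mm) (distance of mug from where it was at the start of the episode above 0.02 m).
It fails at once if the candlestick is disturbed (moved over 20 mm) (distance of candlestick from where it was at the start of the episode above 0.02 m).
It also fails if it takes over 72 s, if anything falls off the work surface, if the arm or the gripper's body presses on something with over 40 N, if the wrist force passes 120 N, or if a joint passes its speed limit or range.

## Robot

A 6-joint arm with a two-finger parallel gripper is mounted at the origin on the work surface. World frame = base frame: x ahead of the robot, y to its left, z up, the work surface at z = 0. Lengths are in m, angles in rad, forces in N, time in s.
With the tool pointing down it reaches from about 0.25 to 0.8 m from the base axis. Payload 8.5 kg.
Tool frame: the origin (TCP) lies between the finger pads; the fingertips stand 14 mm ahead of it and the grasp point (between the pads) lies 5 mm behind it; z points along the fingers, y is the line along which they close (so a half turn about z gives the same grasp; the last joint's range is limited). The gripper opens to 85 mm and grips with 20 to 120 N. Pads are 22 mm wide; open, the fingers measure 114 mm over their backs; the gripper's body (76 mm by 85 mm) begins 54 mm behind the grasp point. The pads swing forward as they close: fully open they stand 13 mm farther back than shut.
Start: joints at [1.316, 0.238, -0.013, 1.319, 0, 1.571], TCP at [0.132, 0.508, 0.245] pointing down, gripper open.
Joint ranges: [-2.66, 2.66], [-1.03, 1.9], [-1.14, 1.46], [-1.82, 2.27], [-1.45, 1.34], [-3.14, 3.14]. Speed limits (rad/s): [2.22, 2.22, 2.79, 3.14, 3.14, 3.14].

## Interface

Orientations are given as a 3x3 rotation matrix whose columns are the frame's x, y, z axes.
In Python, from plant import robot gives the robot as it stands.
- The arm moves only by the tool drive_tool, never from a script. Its argument "deltas" is a list of rows, each an object with "dp": the shift along the world's x, y, z in cm, a list of three; "dr": the turn, a rotation vector about the world's x, y, z in rad, a list of three; "jaw": the finger opening in cm, from 0 to 8.54. A call has 1 to 10 rows; each row is the pose to reach, as a shift and turn from the pose commanded when the call began; what a row does not reach only later rows make up. A row lasts 1/10 s, in which the tool goes at most 50 mm and 8.59 degrees, less where a joint would pass 70% of its speed; a pose out of reach is approached as far as the arm can. A call with a gripper value outside its range is refused whole. The fingers move at their own pace and stop on an object; the grip force is fixed at half the most. Time passes only in rows, so rows that repeat a pose let the fingers close. It gives the time, the measured TCP pose, the force, the opening and the grip force at its end, in the units of the state.
- robot.get_state(): the state, without advancing time (a new reading comes with each control period).
- robot.read_camera(name): name is "side" or "top"; returns the picture (400x640x3 uint8, blue, green, red); there is no depth.
- robot.camera_params(name): a dict with "intrinsics" (3x3 intrinsics, pixels), "position" and "orientation" of the camera in the world. Camera axes: x right, y up, looking along -z (the intrinsics and any distortion apply to the point x, -y, -z); pixel columns grow to the right and rows downward; lengths in m; the calibration is good to about 2 mm. A picture is of the moment at which its call begins. camera_params takes no time and is no camera call.
- robot.hand_in(): hands the job in; it is judged then, once.
The state is a dict: "t": time; "joint_positions": joint angles; "joint_velocities": joint speeds; "joint_efforts": joint torques, N m; "position": TCP position; "eef_rot": TCP orientation; "force": force on the tool from outside, world axes, zero at the start; "torque": the same for the moment, N m; "width": opening from 0.0 (shut) to 1.0 (fully open); "grasp_force": force on a finger pad.
Only numpy, scipy, OpenCV 4.12 (cv2) and the standard library are available. Lean on these libraries where they do the work, as an engineer would, in place of code of your own. Each camera call takes 0.05 s, during which the arm holds its last target. There are 200 camera calls.

## Working session

There is one attempt and no reset: what is moved stays moved. The work goes in short steps, Python scripts to look and compute and a tool call to move; the robot and the scene stay as the last step left them, time stands still between calls to the robot, and variables do not carry over. Pictures are saved under pics/ and viewed, at most 10 in all, crops included, and the job is handed in when it is done.

Besides the shell and the picture viewer there is one more tool, called by a JSON object that holds its "op" and its "data", one argument or row to a line. drive_tool: Moves the arm, as the interface text tells. Its arguments: {"type":"object","properties":{"deltas":{"type":"array","items":{"type":"object","properties":{"dp":{"type":"array","items":{"type":"number"}},"dr":{"type":"array","items":{"type":"number"}},"jaw":{"type":"number"}}}}},"required":["deltas"]}

```bash
mkdir -p pics; python3 - <<'E'
from plant import robot
import cv2,numpy as np
for n in("side","top"):
    im=robot.read_camera(n);cv2.imwrite(f"pics/{n}0.png",im)
    p=robot.camera_params(n);print(n,{k:np.round(v,4).tolist() if not isinstance(v,str) else v for k,v in p.items()})
s=robot.get_state();print({k:np.round(v,3).tolist() for k,v in s.items()})
E
```

```text
side {'intrinsics': [[473.7338, 0.0, 320.1422], [0.0, 473.7338, 201.011], [0.0, 0.0, 1.0]], 'position': [0.1862, -1.1016, 1.1996], 'orientation': [[0.9598, 0.2064, -0.1901], [-0.2806, 0.6977, -0.6591], [-0.0034, 0.686, 0.7276]]}
top {'intrinsics': [[399.2481, 0.0, 315.3366], [0.0, 399.2481, 204.0829], [0.0, 0.0, 1.0]], 'position': [0.4144, -0.0684, 1.436], 'orientation': [[-0.0003, 0.9981, -0.0612], [-0.9998, 0.001, 0.0198], [0.0199, 0.0612, 0.9979]]}
{'t': 0.1, 'joint_positions': [1.316, 0.239, -0.014, 1.319, -0.0, 1.571], 'joint_velocities': [0.0, -0.003, 0.001, -0.001, 0.0, -0.001], 'joint_efforts': [-0.001, -53.972, 34.7, 0.013, -0.0, -0.0], 'position': [0.132, 0.508, 0.245], 'eef_rot': [[-0.968, 0.252, -0.0], [0.252, 0.968, -0.001], [-0.0, -0.001, -1.0]], 'force': [0.416, -0.757, -0.527], 'torque': [0.005, -0.024, 0.001], 'grasp_force': 0.0, 'width': 1.001}
```

View pics/top0.png

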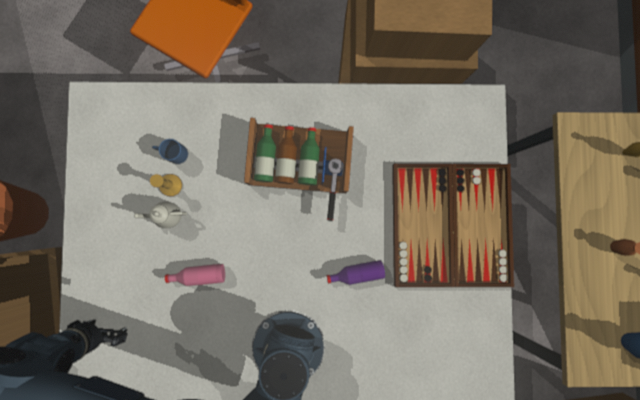

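View pics/side0.png

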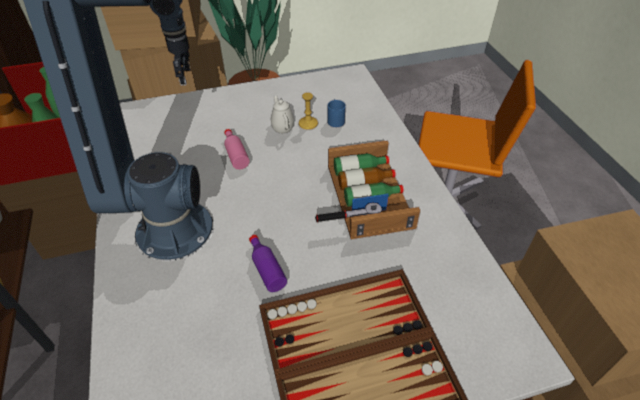

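The top view shows the tray at (250–352, 120–192), with bottles at x≈265, 288 and 309. The blue stop is at about (325,165), the ratchet head at (336,166) and the grip at (331,207). The side view shows the same set at (330–418, 142–236).
Look-alikes: a pink bottle (195,275) and a purple bottle (358,272) lie loose on the table, and the blue mug is at (172,150). The one I want is the blue plate in the tray, next to the third bottle. I'll check it in a close crop.

```bash
cat > h.py <<'E'
from plant import robot
import cv2,numpy as np
P={n:robot.camera_params(n) for n in("side","top")}
def ray(n,u,v):
    p=P[n];d=np.linalg.inv(p["intrinsics"])@[u,v,1.]
    return np.array(p["position"]),np.array(p["orientation"])@[d[0],-d[1],-d[2]]
def plane(n,u,v,z):
    c,d=ray(n,u,v);return c+d*(z-c[2])/d[2]
def tri(a,b):
    c1,d1=ray("top",*a);c2,d2=ray("side",*b)
    s=np.linalg.lstsq(np.c_[d1,-d2],c2-c1,rcond=None)[0]
    p,q=c1+d1*s[0],c2+d2*s[1];return (p+q)/2,np.linalg.norm(p-q)
def proj(n,X):
    p=P[n];q=np.array(p["orientation"]).T@(np.array(X)-p["position"])
    h=np.array(p["intrinsics"])@[q[0],-q[1],-q[2]];return h[:2]/h[2]
E
python3 - <<'E'
import cv2,numpy as np
t=cv2.imread("pics/top0.png")[110:230,240:360];s=cv2.imread("pics/side0.png")[135:245,310:425]
a=cv2.resize(t,None,fx=3.4,fy=3.4,interpolation=cv2.INTER_CUBIC);b=cv2.resize(s,None,fx=3.4,fy=3.4,interpolation=cv2.INTER_CUBIC)
c=np.zeros((410,800,3),np.uint8);c[:a.shape[0],:a.shape[1]]=a[:410];c[:b.shape[0],409:409+b.shape[1]]=b
cv2.imwrite("pics/crop0.png",c)
# masks
T=cv2.imread("pics/top0.png");S=cv2.imread("pics/side0.png")
for n,I,r in(("top",T,(110,230,240,360)),("side",S,(135,245,310,425))):
    h=cv2.cvtColor(I,cv2.COLOR_BGR2HSV)
    for nm,lo,hi in(("blue",(100,110,40),(125,255,255)),("dark",(0,0,0),(180,255,45)),("red",(0,180,90),(6,255,255)),("wood",(5,80,60),(16,200,200))):
        m=cv2.inRange(h,lo,hi);k=np.zeros_like(m);k[r[0]:r[1],r[2]:r[3]]=m[r[0]:r[1],r[2]:r[3]]
        N,_,st,ce=cv2.connectedComponentsWithStats(k)
        for i in range(1,N):
            if st[i,4]>8:print(n,nm,st[i].tolist(),ce[i].round(1))
E
```

```text
top blue [323, 148, 3, 33, 50] [324.  164.3]
top red [267, 125, 5, 3, 9] [268.9 125.8]
top red [288, 127, 5, 3, 11] [289.9 127.8]
top wood [244, 118, 109, 75, 3318] [301.8 153.7]
side blue [352, 194, 36, 16, 349] [369.9 201.3]
side dark [318, 210, 27, 11, 159] [331.3 215.7]
side red [385, 155, 4, 9, 16] [386.8 159. ]
side red [392, 170, 3, 7, 15] [393.1 172.9]
side red [400, 185, 3, 8, 16] [401.1 188.4]
side wood [418, 135, 7, 19, 19] [420.1 144. ]
side wood [328, 141, 61, 70, 973] [352.7 160.4]
side wood [376, 158, 16, 15, 95] [384.4 167.1]
side wood [370, 169, 6, 3, 9] [372.7 170.3]
side wood [340, 171, 8, 16, 44] [343.8 178.7]
side wood [364, 172, 6, 12, 17] [365.4 178.6]
side wood [380, 176, 20, 11, 109] [389.9 180.6]
side wood [345, 188, 75, 51, 1726] [384.6 218.7]
```

View pics/crop0.png

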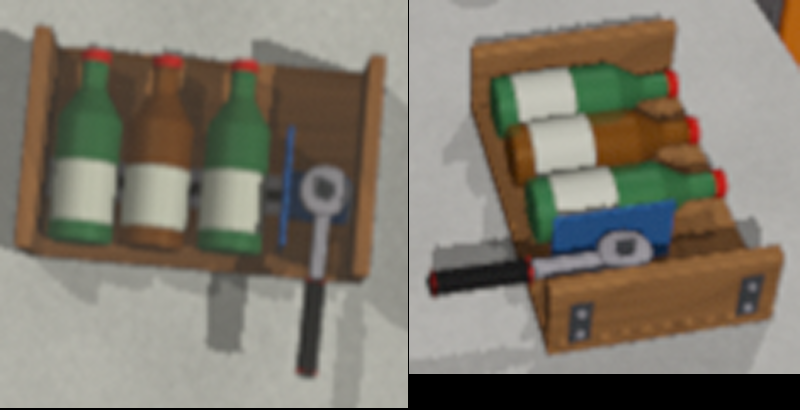

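The crop shows the blue plate edge-on at crop (291,126)–(282,246), between the third (green) bottle and the ratchet head at (323,188). The grip runs (314,280)–(307,374), and the tray end boards are at x≈17–52 and x≈354–384. The choice is confirmed, so I'll compute poses.

```bash
cat > m.py <<'E'
from h import *
T=lambda x,y:(240+(x+.5)/3.4-.5,110+(y+.5)/3.4-.5)
S=lambda x,y:(310+(x-409+.5)/3.4-.5,135+(y+.5)/3.4-.5)
g={k:plane("top",*T(*v),.093) for k,v in dict(Rt=(376,56),Rb=(362,279),Lt=(43,28),Lb=(25,249)).items()}
for k,v in g.items():print(k,v.round(4))
c=sum(g.values())/4
ex=(g['Rt']-g['Rb'])+(g['Lt']-g['Lb']);ey=(g['Lt']-g['Rt'])+(g['Lb']-g['Rb'])
print("sizes",np.linalg.norm(ex)/2,np.linalg.norm(ey)/2)
a1=np.arctan2(ex[1],ex[0]);a2=np.arctan2(-ey[0],ey[1]);print("yaw",a1,a2)
yaw=(a1*225+a2*338)/563
R=np.array([[np.cos(yaw),-np.sin(yaw),0],[np.sin(yaw),np.cos(yaw),0],[0,0,1]])
o=c-R@[.0275,0,0];o[2]=0;print("origin",o.round(4),"yaw",yaw)
L=lambda X:(R.T@(np.array(X)-o)).round(4)
for nm,a,b in(("head",(323,186),(626,247)),("gripend",(307,374),(433,284)),("gripstart",(315,281),(531,269)),("plate+x",(291,126),(676,203)),("plate-x",(282,246),(552,218)),("Rb out",(370,280),(545,284)),("Rt out",(384,57),(778,252)),("Lb",(17,247),(472,45)),("Lt",(37,27),(672,20))):
    X,e=tri(T(*a),S(*b));print(nm,"tri",X.round(4),"err",round(e,4),"tray",L(X))
for nm,z in(("head",.08),("plate+x",.093)):pass
print("plate z.093",L(plane("top",*T(291,126),.093)),L(plane("top",*T(282,246),.093)))
print("head z.08",L(plane("top",*T(323,186),.08)),"gripend",L(plane("top",*T(307,374),.078)),"start",L(plane("top",*T(315,281),.078)))
np.savez("tray.npz",o=o,R=R,yaw=yaw)
E
python3 m.py
```

```text
Rt [ 0.7639 -0.2144  0.093 ]
Rb [ 0.5389 -0.1992  0.093 ]
Lt [0.7907 0.1196 0.093 ]
Lb [0.5682 0.1353 0.093 ]
sizes 0.2243097778571775 0.335426897946744
yaw -0.06898137737181753 -0.0837567909791081
origin [ 0.638  -0.0376  0.    ] yaw -0.07785187435097243
head tri [ 0.6347 -0.1618  0.0792] err 0.0009 tray [ 0.0064 -0.1241  0.0792]
gripend tri [ 0.4475 -0.1461  0.0696] err 0.0052 tray [-0.1815 -0.1231  0.0696]
gripstart tri [ 0.5412 -0.1544  0.0696] err 0.0046 tray [-0.0874 -0.1241  0.0696]
plate+x tri [ 0.6955 -0.1296  0.0888] err 0.0043 tray [ 0.0644 -0.0873  0.0888]
plate-x tri [ 0.5732 -0.12    0.0949] err 0.0035 tray [-0.0582 -0.0872  0.0949]
Rb out tri [ 0.5375 -0.2061  0.1061] err 0.0017 tray [-0.0871 -0.1758  0.1061]
Rt out tri [ 0.7616 -0.222   0.0963] err 0.001 tray [ 0.1376 -0.1742  0.0963]
Lb tri [0.5728 0.1422 0.0952] err 0.0059 tray [-0.079   0.1741  0.0952]
Lt tri [0.794  0.1256 0.0903] err 0.0031 tray [0.1428 0.1748 0.0903]
plate z.093 [ 0.0614 -0.0867  0.093 ] [-0.0597 -0.087   0.093 ]
head z.08 [ 0.0058 -0.1239  0.08  ] gripend [-0.1843 -0.1222  0.078 ] start [-0.0905 -0.1232  0.078 ]
```

{"op": "drive_tool", "data": {
  "deltas": [
    {"dp":[5,-4,0],"dr":[0,0,0.09],"jaw":0},
    {"dp":[10,-8,0],"dr":[0,0,0.177],"jaw":0},
    {"dp":[15,-12,0],"dr":[0,0,0.177],"jaw":0},
    {"dp":[20,-16,0],"dr":[0,0,0.177],"jaw":0},
    {"dp":[24,-21,0],"dr":[0,0,0.177],"jaw":0},
    {"dp":[28,-26,0],"dr":[0,0,0.177],"jaw":0},
    {"dp":[32,-31,0],"dr":[0,0,0.177],"jaw":0},
    {"dp":[36,-36,0],"dr":[0,0,0.177],"jaw":0},
    {"dp":[39,-41,0],"dr":[0,0,0.177],"jaw":0},
    {"dp":[42,-46,0],"dr":[0,0,0.177],"jaw":0}
  ]
}}

```text
t: 1.1
position: [0.4806, 0.1506, 0.2451]
eef_rot: [[-0.997, 0.078, -0.0], [0.078, 0.997, -0.0], [0.0, -0.0, -1.0]]
force: [0.8, 0.7, -0.2]
width: -0.002
grasp_force: 0.0
```

{"op": "drive_tool", "data": {
  "deltas": [
    {"dp":[0,0,0],"dr":[0,0,0],"jaw":0},
    {"dp":[0,0,0],"dr":[0,0,0],"jaw":0}
  ]
}}

```text
t: 1.3
position: [0.4799, 0.1512, 0.2448]
eef_rot: [[-0.997, 0.081, -0.001], [0.081, 0.997, -0.0], [0.001, -0.0, -1.0]]
force: [0.9, 0.4, 0.1]
width: 0.002
grasp_force: 0.0
```

{"op": "drive_tool", "data": {
  "deltas": [
    {"dp":[19.6,-31.2,0],"jaw":0},
    {"dp":[19.6,-31.2,0],"jaw":0},
    {"dp":[19.6,-31.2,0],"jaw":0},
    {"dp":[19.6,-31.2,0],"jaw":0},
    {"dp":[19.6,-31.2,0],"jaw":0},
    {"dp":[19.6,-31.2,0],"jaw":0},
    {"dp":[19.6,-31.2,0],"jaw":0},
    {"dp":[19.6,-31.2,0],"jaw":0},
    {"dp":[19.6,-31.2,-5],"jaw":0},
    {"dp":[19.6,-31.2,-10],"jaw":0}
  ]
}}

```text
schema error: expected keys dp, dr, jaw
```

```bash
cat > v.py <<'E'
from h import *
import sys
t=robot.read_camera("top");s=robot.read_camera("side")
cv2.imwrite(f"pics/t{sys.argv[1]}.png",t);cv2.imwrite(f"pics/s{sys.argv[1]}.png",s)
a=cv2.resize(t[110:230,240:360],None,fx=3.4,fy=3.4,interpolation=cv2.INTER_CUBIC);b=cv2.resize(s[135:245,310:425],None,fx=3.4,fy=3.4,interpolation=cv2.INTER_CUBIC)
c=np.zeros((410,800,3),np.uint8);c[:a.shape[0],:a.shape[1]]=a;c[:b.shape[0],409:409+b.shape[1]]=b
cv2.imwrite(f"pics/c{sys.argv[1]}.png",c)
z=np.load("tray.npz");S=robot.get_state()
print(S["t"],S["position"],"tray",(z["R"].T@(S["position"]-z["o"])).round(4),"F tray",(z["R"].T@S["force"]).round(2),S["joint_positions"])
E
python3 v.py 1
```

```text
1.4 [0.47912808 0.15288752 0.24504626] tray [-0.1732  0.1775  0.245 ] F tray [ 0.24  0.51 -0.1 ] [ 3.08755523e-01  2.01015486e-01 -6.31799988e-02  1.30738720e+00
  2.17372066e-04  3.86286335e-01]
```

View pics/c1.png

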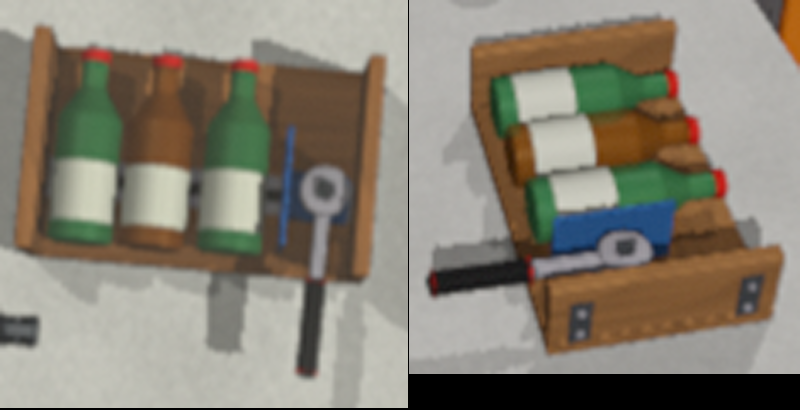

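The move was refused because the rows had no "dr" key, so the scene is unchanged. I'll resend it.

{"op": "drive_tool", "data": {
  "deltas": [
    {"dp":[19.6,-31.2,0],"dr":[0,0,0],"jaw":0},
    {"dp":[19.6,-31.2,0],"dr":[0,0,0],"jaw":0},
    {"dp":[19.6,-31.2,0],"dr":[0,0,0],"jaw":0},
    {"dp":[19.6,-31.2,0],"dr":[0,0,0],"jaw":0},
    {"dp":[19.6,-31.2,0],"dr":[0,0,0],"jaw":0},
    {"dp":[19.6,-31.2,0],"dr":[0,0,0],"jaw":0},
    {"dp":[19.6,-31.2,0],"dr":[0,0,0],"jaw":0},
    {"dp":[19.6,-31.2,0],"dr":[0,0,0],"jaw":0},
    {"dp":[19.6,-31.2,-5],"dr":[0,0,0],"jaw":0},
    {"dp":[19.6,-31.2,-10],"dr":[0,0,0],"jaw":0}
  ]
}}

```text
t: 2.4
position: [0.6774, -0.1585, 0.1452]
eef_rot: [[-0.997, 0.076, 0.004], [0.076, 0.997, -0.001], [-0.004, -0.001, -1.0]]
force: [0.3, 0.3, -1.1]
width: 0.003
grasp_force: 0.0
```

```bash
python3 v.py 2
```

```text
2.5 [ 0.6714572  -0.1565946   0.13788504] tray [ 0.0426 -0.1161  0.1379] F tray [-0.51  1.22 -0.55] [-2.29152385e-01  5.77239511e-01  2.45743997e-01  1.25240071e+00
  7.46054199e-05 -1.53567698e-01]
```

View pics/c2.png

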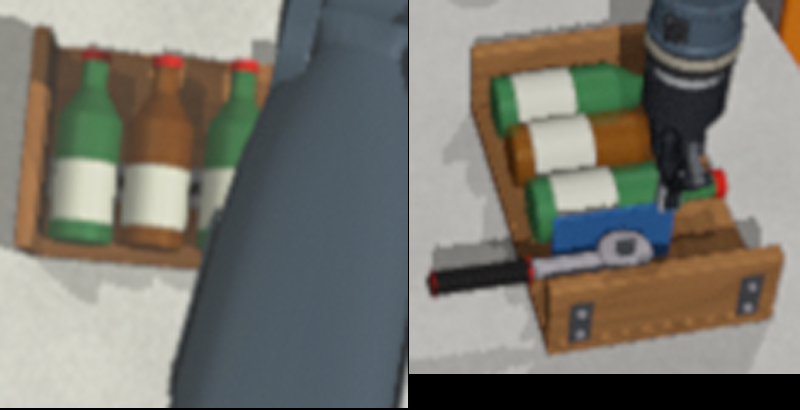

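The side view shows the closed fingers above the gap between the plate and the end board, on the plate's +x side. The arm hides this area in the top view. Descending.

{"op": "drive_tool", "data": {
  "deltas": [
    {"dp":[0,0,0],"dr":[0,0,0],"jaw":0},
    {"dp":[0,-0.2,-2],"dr":[0,0,0],"jaw":0},
    {"dp":[0,-0.2,-2],"dr":[0,0,0],"jaw":0}
  ]
}}

```text
t: 2.8
position: [0.6766, -0.1608, 0.1271]
eef_rot: [[-0.997, 0.077, 0.002], [0.077, 0.997, -0.001], [-0.002, -0.0, -1.0]]
force: [-1.4, -0.3, 0.0]
width: -0.002
grasp_force: 0.0
```

```bash
python3 v.py 3
```

```text
2.9 [ 0.67688655 -0.16114056  0.1281766 ] tray [ 0.0484 -0.1202  0.1282] F tray [ 0.08  0.16 -0.34] [-2.33692994e-01  5.80855039e-01  2.26974495e-01  1.21369266e+00
 -4.31530961e-05 -1.56651036e-01]
```

Settled at tray (0.048, −0.120). I'll lower to z = 0.063.

{"op": "drive_tool", "data": {
  "deltas": [
    {"dp":[0,0,-2],"dr":[0,0,0],"jaw":0},
    {"dp":[0,0,-4],"dr":[0,0,0],"jaw":0},
    {"dp":[0,0,-5.5],"dr":[0,0,0],"jaw":0},
    {"dp":[0,0,-6.4],"dr":[0,0,0],"jaw":0},
    {"dp":[0,0,-6.4],"dr":[0,0,0],"jaw":0},
    {"dp":[0,0,-6.4],"dr":[0,0,0],"jaw":0}
  ]
}}

```text
t: 3.5
position: [0.6764, -0.1616, 0.0627]
eef_rot: [[-0.997, 0.078, 0.002], [0.078, 0.997, -0.0], [-0.002, -0.0, -1.0]]
force: [0.4, 0.3, -0.0]
width: 0.002
grasp_force: 0.0
```

{"op": "drive_tool", "data": {
  "deltas": [
    {"dp":[0.03,0.4,0],"dr":[0,0,0],"jaw":0},
    {"dp":[0.06,0.8,0],"dr":[0,0,0],"jaw":0},
    {"dp":[0.09,1.2,0],"dr":[0,0,0],"jaw":0},
    {"dp":[0.12,1.5,0],"dr":[0,0,0],"jaw":0},
    {"dp":[0.15,1.9,0],"dr":[0,0,0],"jaw":0},
    {"dp":[0.18,2.3,0],"dr":[0,0,0],"jaw":0},
    {"dp":[0.21,2.7,0],"dr":[0,0,0],"jaw":0},
    {"dp":[0.24,3.1,0],"dr":[0,0,0],"jaw":0},
    {"dp":[0.27,3.5,0],"dr":[0,0,0],"jaw":0},
    {"dp":[0.31,4.0,0],"dr":[0,0,0],"jaw":0}
  ]
}}

```text
t: 4.5
position: [0.6796, -0.1219, 0.0624]
eef_rot: [[-0.997, 0.078, 0.002], [0.078, 0.997, -0.001], [-0.002, -0.001, -1.0]]
force: [0.7, -4.6, 6.2]
width: 0.003
grasp_force: 3.3
```

{"op": "drive_tool", "data": {
  "deltas": [
    {"dp":[0.02,0.3,0],"dr":[0,0,0],"jaw":0},
    {"dp":[0.05,0.6,0],"dr":[0,0,0],"jaw":0},
    {"dp":[0.07,0.9,0],"dr":[0,0,0],"jaw":0},
    {"dp":[0.1,1.2,0],"dr":[0,0,0],"jaw":0},
    {"dp":[0.12,1.5,0],"dr":[0,0,0],"jaw":0}
  ]
}}

```text
t: 5.0
position: [0.6808, -0.1075, 0.0625]
eef_rot: [[-0.997, 0.078, 0.002], [0.078, 0.997, -0.003], [-0.002, -0.002, -1.0]]
force: [-1.7, -17.1, 8.1]
width: -0.001
grasp_force: 7.6
```

```bash
python3 v.py 4
```

```text
5.1 [ 0.68077123 -0.10765422  0.06262336] tray [ 0.0481 -0.0665  0.0626] F tray [ 0.78 -8.67  6.62] [-0.15571747  0.61231409  0.10876131  1.06457704 -0.00263516 -0.07721467]
```

View pics/c4.png

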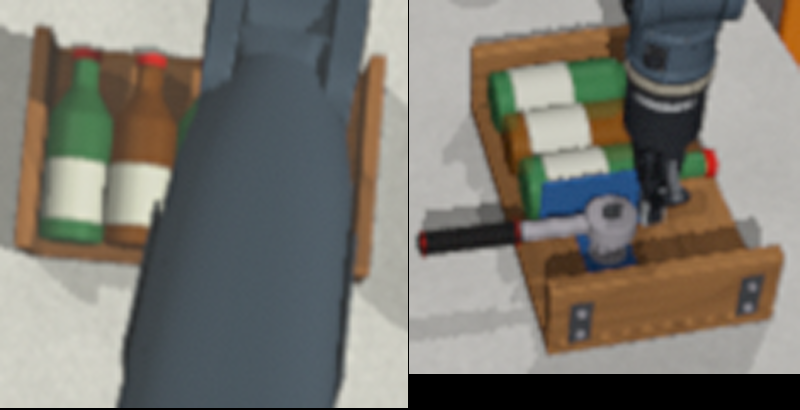

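```bash
cat > f.py <<'E'
from h import *
import sys
z=np.load("tray.npz");o,R=z["o"],z["R"]
for n in("s2","s4") if len(sys.argv)<2 else sys.argv[1:]:
    I=cv2.imread(f"pics/{n}.png");h=cv2.cvtColor(I,cv2.COLOR_BGR2HSV);m=cv2.inRange(h,(100,110,40),(125,255,255));m[:140]=0;m[225:]=0;m[:,:335]=0;m[:,420:]=0
    out=[]
    for u in range(348,380,3):
        v=np.where(m[:,u])[0]
        if len(v)>4: out.append((R.T@(plane("side",u,v[0]-.5,.093)-o))[:2].round(4).tolist())
    print(n,out)
E
python3 f.py
```

```text
s2 [[-0.0483, -0.086], [-0.0377, -0.0836], [-0.0282, -0.0857], [-0.0188, -0.0877], [-0.0081, -0.0854], [0.0014, -0.0874], [0.0122, -0.0851], [0.0217, -0.0871], [0.0325, -0.0848]]
s4 [[-0.0465, -0.0399], [-0.0357, -0.0374], [-0.026, -0.0395], [-0.0163, -0.0415], [-0.0054, -0.0391], [0.0056, -0.0366], [0.0153, -0.0387], [0.0263, -0.0363], [0.036, -0.0383]]
```

The side view shows the plate up against the third bottle. The stop has moved about 47 mm and its face is at about −0.0385. I'll press slightly to confirm that the row is closed.

{"op": "drive_tool", "data": {
  "deltas": [
    {"dp":[0,0.1,0],"dr":[0,0,0],"jaw":0},
    {"dp":[0.01,0.2,0],"dr":[0,0,0],"jaw":0},
    {"dp":[0.01,0.2,0],"dr":[0,0,0],"jaw":0}
  ]
}}

```text
t: 5.4
position: [0.6808, -0.1072, 0.0628]
eef_rot: [[-0.997, 0.08, 0.002], [0.08, 0.997, -0.005], [-0.003, -0.005, -1.0]]
force: [-0.5, -15.3, 7.0]
width: -0.003
grasp_force: 7.0
```

{"op": "drive_tool", "data": {
  "deltas": [
    {"dp":[-0.1,-1.5,0],"dr":[0,0,0],"jaw":0},
    {"dp":[-0.1,-1.5,0.5],"dr":[0,0,0],"jaw":0},
    {"dp":[-0.1,-1.5,5],"dr":[0,0,0],"jaw":0},
    {"dp":[-0.1,-1.5,9],"dr":[0,0,0],"jaw":0},
    {"dp":[-5,-1,9],"dr":[0,0,0],"jaw":5},
    {"dp":[-10,-0.5,9],"dr":[0,0,0],"jaw":5},
    {"dp":[-15,-0.2,9],"dr":[0,0,0],"jaw":5},
    {"dp":[-19.4,-0.2,9],"dr":[0,0,0],"jaw":5},
    {"dp":[-19.4,-0.2,9],"dr":[0,0,0],"jaw":5},
    {"dp":[-19.4,-0.2,9],"dr":[0,0,0],"jaw":5}
  ]
}}

```text
t: 6.4
position: [0.4856, -0.1061, 0.152]
eef_rot: [[-0.997, 0.078, 0.001], [0.078, 0.997, 0.0], [-0.001, 0.0, -1.0]]
force: [0.9, -0.5, 0.5]
width: 0.587
grasp_force: 0.0
```

```bash
python3 v.py 5; python3 f.py s5; python3 - <<'E'
from h import *
z=np.load("tray.npz");o,R=z["o"],z["R"]
I=cv2.imread("pics/s5.png");h=cv2.cvtColor(I,cv2.COLOR_BGR2HSV)
print("expected grip px",[proj("side",o+R@np.array([-r,-.0805,.068])).round(1) for r in(0,.087,.145,.19)])
E
```

```text
6.5 [ 0.48727002 -0.10642757  0.15167602] tray [-0.1449 -0.0804  0.1517] F tray [ 0.38  0.61 -0.36] [-2.15219718e-01  2.43772995e-01 -2.54259783e-01  1.07140664e+00
  3.07939920e-04 -1.37687695e-01]
s5 [[-0.0465, -0.0399], [-0.0357, -0.0374], [-0.026, -0.0395], [-0.0163, -0.0415], [-0.0054, -0.0391], [0.0056, -0.0366], [0.0153, -0.0387], [0.0263, -0.0363], [0.036, -0.0383], [0.0457, -0.0404]]
expected grip px [array([367.5, 200.4]), array([341.7, 204.4]), array([324.3, 207.1]), array([310.7, 209.3])]
```

View pics/c5.png

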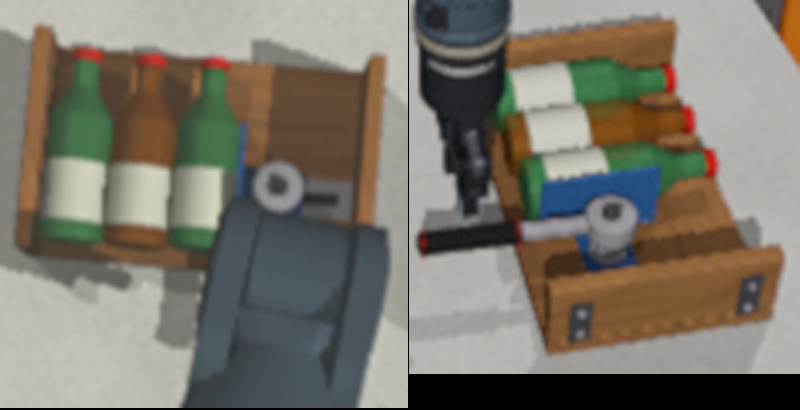

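The side view shows the row closed and the stop still in place. The handle runs from crop (520,231) to (421,242), close to θ≈0, and the gripper is above it. I'll compute the angle.

```bash
python3 - <<'E'
from h import *
z=np.load("tray.npz");o,R=z["o"],z["R"]
S=lambda x,y:(310+(x-409+.5)/3.4-.5,135+(y+.5)/3.4-.5)
for nm,p in(("end",(424,242)),("start",(520,232)),("head",(613,212))):
    print(nm,(R.T@(plane("side",*S(*p),.07 if nm!="head" else .08)-o)).round(4))
ax=np.array([0,-.0805,.068])
for t in(-.62,-.5,-.3,0,.1,.2,.3,.36):
    print(t,(o+R@(ax+.145*np.array([-np.cos(t),np.sin(t),0]))).round(4))
E
```

```text
end [-0.1768 -0.0698  0.07  ]
start [-0.0841 -0.0761  0.07  ]
head [ 0.0072 -0.0782  0.08  ]
-0.62 [ 0.5076 -0.1926  0.068 ]
-0.5 [ 0.4995 -0.1772  0.068 ]
-0.3 [ 0.4903 -0.1498  0.068 ]
0 [ 0.4872 -0.1065  0.068 ]
0.1 [ 0.4891 -0.0922  0.068 ]
0.2 [ 0.4923 -0.0781  0.068 ]
0.3 [ 0.497  -0.0643  0.068 ]
0.36 [ 0.5004 -0.0563  0.068 ]
```

{"op": "drive_tool", "data": {
  "deltas": [
    {"dp":[0,0.7,-3],"dr":[0,0,0],"jaw":5},
    {"dp":[0,0.7,-6],"dr":[0,0,-0.05],"jaw":5},
    {"dp":[0,0.7,-8.9],"dr":[0,0,-0.05],"jaw":5},
    {"dp":[0,0.7,-8.9],"dr":[0,0,-0.05],"jaw":3.4},
    {"dp":[0,0.7,-8.9],"dr":[0,0,-0.05],"jaw":3.4},
    {"dp":[0,0.7,-8.9],"dr":[0,0,-0.05],"jaw":3.4}
  ]
}}

```text
t: 7.1
position: [0.4875, -0.0997, 0.0635]
eef_rot: [[-0.992, 0.127, 0.002], [0.127, 0.992, -0.0], [-0.002, -0.0, -1.0]]
force: [0.3, -1.1, 0.8]
width: 0.4
grasp_force: 0.0
```

```bash
python3 v.py 6
```

```text
7.2 [ 0.48727585 -0.09974373  0.06360957] tray [-0.1455 -0.0737  0.0636] F tray [ 0.57  0.98 -0.31] [-2.01868367e-01  3.23743952e-01 -3.96583695e-01  8.48110576e-01
 -6.64079416e-05 -7.41748229e-02]
```

View pics/c6.png

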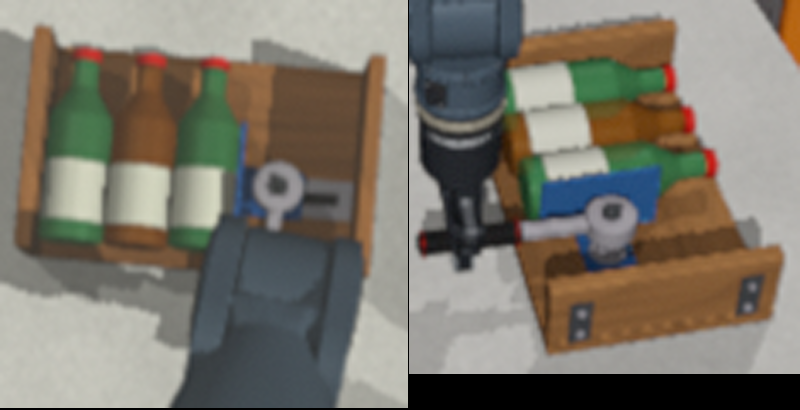

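The fingers straddle the grip at crop (465,240) in the side view. Starting with a back swing.

{"op": "drive_tool", "data": {
  "deltas": [
    {"dp":[-0.1,-1.4,0],"dr":[0,0,0.1],"jaw":3.4},
    {"dp":[-0.1,-2.85,0],"dr":[0,0,0.2],"jaw":3.4},
    {"dp":[0.2,-5.0,0],"dr":[0,0,0.35],"jaw":3.4},
    {"dp":[0.9,-7.1,0],"dr":[0,0,0.5],"jaw":3.4},
    {"dp":[1.8,-9.05,0],"dr":[0,0,0.65],"jaw":3.4},
    {"dp":[1.8,-9.05,0],"dr":[0,0,0.65],"jaw":3.4}
  ]
}}

```text
t: 7.8
position: [0.506, -0.1924, 0.0635]
eef_rot: [[-0.865, -0.501, 0.003], [-0.501, 0.865, -0.002], [-0.002, -0.003, -1.0]]
force: [0.5, -0.0, -0.3]
width: 0.399
grasp_force: 0.0
```

{"op": "drive_tool", "data": {
  "deltas": [
    {"dp":[-0.95,1.95,0],"dr":[0,0,-0.15],"jaw":3.4},
    {"dp":[-1.6,4.05,0],"dr":[0,0,-0.3],"jaw":3.4},
    {"dp":[-1.9,6.2,0],"dr":[0,0,-0.45],"jaw":3.4},
    {"dp":[-1.9,8.35,0],"dr":[0,0,-0.6],"jaw":3.4},
    {"dp":[-1.9,8.35,0],"dr":[0,0,-0.6],"jaw":3.4}
  ]
}}

```text
t: 8.3
position: [0.4848, -0.1044, 0.0631]
eef_rot: [[-0.997, 0.083, 0.001], [0.083, 0.997, 0.0], [-0.001, 0.0, -1.0]]
force: [-0.5, 0.5, 0.4]
width: 0.393
grasp_force: 0.0
```

{"op": "drive_tool", "data": {
  "deltas": [
    {"dp":[0.25,1.75,0],"dr":[0,0,-0.12],"jaw":3.4},
    {"dp":[0.75,3.55,0],"dr":[0,0,-0.25],"jaw":3.4},
    {"dp":[1.25,4.9,0],"dr":[0,0,-0.35],"jaw":3.4},
    {"dp":[1.7,5.8,0],"dr":[0,0,-0.42],"jaw":3.4},
    {"dp":[1.7,5.8,0],"dr":[0,0,-0.42],"jaw":3.4}
  ]
}}

```text
t: 8.8
position: [0.5027, -0.048, 0.0628]
eef_rot: [[-0.879, 0.476, 0.001], [0.476, 0.879, -0.0], [-0.001, 0.0, -1.0]]
force: [-0.4, -0.3, 0.2]
width: 0.399
grasp_force: 0.2
```

```bash
python3 v.py 7; python3 f.py s7; python3 - <<'E'
from h import *
z=np.load("tray.npz");o,R=z["o"],z["R"]
I=cv2.imread("pics/s7.png");d=cv2.inRange(cv2.cvtColor(I,cv2.COLOR_BGR2HSV),(0,170,80),(8,255,255));d[:195]=0;d[215:]=0
ys,xs=np.where(d);k=xs<350
print(len(xs[k]),sorted(set(zip(xs[k].tolist(),ys[k].tolist())))[:12])
ax=np.array([0,-.0805,.068])
for t in(.3,.38,.42):print(t,[proj("side",o+R@(ax+r*np.array([-np.cos(t),np.sin(t),0]))).round(1).tolist() for r in(.088,.189)])
E
```

```text
8.9 [ 0.50214658 -0.04882191  0.06259905] tray [-0.1346 -0.0218  0.0626] F tray [-0.03 -0.7  -0.04] [-9.67267199e-02  3.36504245e-01 -3.79508601e-01  8.54320982e-01
 -3.36107720e-04  3.97653652e-01]
s7 [[-0.0465, -0.0399], [-0.0357, -0.0374], [-0.026, -0.0395], [-0.0151, -0.037], [-0.0054, -0.0391], [0.0056, -0.0366], [0.0153, -0.0387], [0.0263, -0.0363], [0.036, -0.0383], [0.0457, -0.0404]]
6 [(340, 197), (340, 198), (340, 200), (341, 198), (341, 199), (341, 200)]
0.3 [[340.7, 198.6], [310.3, 196.6]]
0.38 [[340.9, 197.1], [310.9, 193.4]]
0.42 [[341.1, 196.3], [311.4, 191.8]]
```

View pics/c7.png

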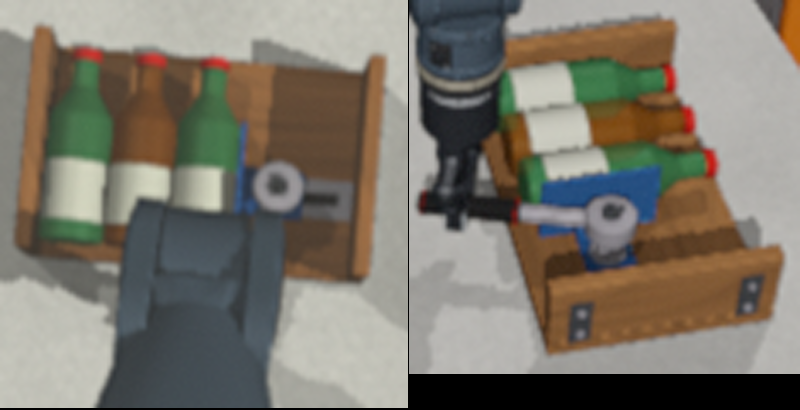

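Contact works. The handle is near 0.33 with no stiffness yet, and the stop is unmoved with the row closed in both views. Next swing.

{"op": "drive_tool", "data": {
  "deltas": [
    {"dp":[-0.9,-2.0,0],"dr":[0,0,0.15],"jaw":3.4},
    {"dp":[-1.45,-4.1,0],"dr":[0,0,0.3],"jaw":3.4},
    {"dp":[-1.7,-6.25,0],"dr":[0,0,0.45],"jaw":3.4},
    {"dp":[-1.7,-7.95,0],"dr":[0,0,0.57],"jaw":3.4},
    {"dp":[-1.4,-10.1,0],"dr":[0,0,0.72],"jaw":3.4},
    {"dp":[-0.75,-12.2,0],"dr":[0,0,0.87],"jaw":3.4},
    {"dp":[0.2,-14.15,0],"dr":[0,0,1.02],"jaw":3.4},
    {"dp":[0.2,-14.15,0],"dr":[0,0,1.02],"jaw":3.4}
  ]
}}

```text
t: 9.7
position: [0.505, -0.1929, 0.0625]
eef_rot: [[-0.865, -0.503, 0.002], [-0.503, 0.865, -0.001], [-0.001, -0.002, -1.0]]
force: [-0.2, 0.7, -0.8]
width: 0.4
grasp_force: 0.0
```

{"op": "drive_tool", "data": {
  "deltas": [
    {"dp":[-0.95,1.95,0],"dr":[0,0,-0.15],"jaw":3.4},
    {"dp":[-1.6,4.05,0],"dr":[0,0,-0.3],"jaw":3.4},
    {"dp":[-1.9,6.2,0],"dr":[0,0,-0.45],"jaw":3.4},
    {"dp":[-1.9,7.3,0],"dr":[0,0,-0.52],"jaw":3.4},
    {"dp":[-1.9,8.35,0],"dr":[0,0,-0.6],"jaw":3.4}
  ]
}}

```text
t: 10.2
position: [0.4841, -0.1059, 0.0624]
eef_rot: [[-0.997, 0.082, -0.0], [0.082, 0.997, -0.0], [0.0, -0.0, -1.0]]
force: [-0.1, -1.0, -0.2]
width: 0.398
grasp_force: 0.5
```

{"op": "drive_tool", "data": {
  "deltas": [
    {"dp":[0.25,1.75,0],"dr":[0,0,-0.12],"jaw":3.4},
    {"dp":[0.75,3.55,0],"dr":[0,0,-0.25],"jaw":3.4},
    {"dp":[1.25,4.9,0],"dr":[0,0,-0.35],"jaw":3.4},
    {"dp":[1.7,5.8,0],"dr":[0,0,-0.42],"jaw":3.4}
  ]
}}

```text
t: 10.6
position: [0.5011, -0.0478, 0.0623]
eef_rot: [[-0.876, 0.482, -0.001], [0.482, 0.876, -0.0], [0.001, -0.001, -1.0]]
force: [-1.7, -0.6, 0.0]
width: 0.398
grasp_force: 1.0
```

{"op": "drive_tool", "data": {
  "deltas": [
    {"dp":[-0.7,-2.0,0],"dr":[0,0,0.15],"jaw":3.4},
    {"dp":[-1.2,-4.1,0],"dr":[0,0,0.3],"jaw":3.4},
    {"dp":[-1.5,-6.25,0],"dr":[0,0,0.45],"jaw":3.4},
    {"dp":[-1.5,-7.95,0],"dr":[0,0,0.57],"jaw":3.4},
    {"dp":[-1.2,-10.1,0],"dr":[0,0,0.72],"jaw":3.4},
    {"dp":[-0.55,-12.2,0],"dr":[0,0,0.87],"jaw":3.4},
    {"dp":[0.4,-14.15,0],"dr":[0,0,1.02],"jaw":3.4},
    {"dp":[0.4,-14.15,0],"dr":[0,0,1.02],"jaw":3.4}
  ]
}}

```text
t: 11.4
position: [0.5067, -0.192, 0.0625]
eef_rot: [[-0.866, -0.5, 0.001], [-0.5, 0.866, -0.001], [-0.001, -0.001, -1.0]]
force: [0.4, 1.1, 0.1]
width: 0.398
grasp_force: 0.0
```

{"op": "drive_tool", "data": {
  "deltas": [
    {"dp":[-0.95,1.95,0],"dr":[0,0,-0.15],"jaw":3.4},
    {"dp":[-1.6,4.05,0],"dr":[0,0,-0.3],"jaw":3.4},
    {"dp":[-1.9,6.2,0],"dr":[0,0,-0.45],"jaw":3.4},
    {"dp":[-1.9,7.3,0],"dr":[0,0,-0.52],"jaw":3.4},
    {"dp":[-1.9,8.35,0],"dr":[0,0,-0.6],"jaw":3.4}
  ]
}}

```text
t: 11.9
position: [0.4857, -0.106, 0.0624]
eef_rot: [[-0.996, 0.085, -0.001], [0.085, 0.996, -0.002], [0.001, -0.002, -1.0]]
force: [0.1, -4.6, 0.0]
width: 0.4
grasp_force: 2.6
```

It's biting (4.6 N), so I'll go on in small steps.

{"op": "drive_tool", "data": {
  "deltas": [
    {"dp":[0.05,0.5,0],"dr":[0,0,-0.035],"jaw":3.4},
    {"dp":[0.1,1.0,0],"dr":[0,0,-0.07],"jaw":3.4}
  ]
}}

```text
t: 12.1
position: [0.4867, -0.0963, 0.0624]
eef_rot: [[-0.988, 0.153, -0.001], [0.153, 0.988, -0.002], [0.001, -0.002, -1.0]]
force: [-2.2, -4.3, 1.1]
width: 0.399
grasp_force: 2.6
```

{"op": "drive_tool", "data": {
  "deltas": [
    {"dp":[0,0,0],"dr":[0,0,0],"jaw":3.4}
  ]
}}

```text
t: 12.2
position: [0.4869, -0.096, 0.0623]
eef_rot: [[-0.989, 0.15, -0.001], [0.151, 0.989, -0.001], [0.001, -0.001, -1.0]]
force: [-1.3, -3.2, 0.3]
width: 0.397
grasp_force: 1.5
```

{"op": "drive_tool", "data": {
  "deltas": [
    {"dp":[0.1,0.6,0],"dr":[0,0,-0.04],"jaw":3.4},
    {"dp":[0.25,1.2,0],"dr":[0,0,-0.085],"jaw":3.4},
    {"dp":[0.4,1.75,0],"dr":[0,0,-0.125],"jaw":3.4}
  ]
}}

```text
t: 12.5
position: [0.4903, -0.0793, 0.0621]
eef_rot: [[-0.962, 0.273, -0.002], [0.273, 0.962, -0.001], [0.002, -0.002, -1.0]]
force: [-3.1, -5.6, 2.1]
width: 0.4
grasp_force: 3.0
```

{"op": "drive_tool", "data": {
  "deltas": [
    {"dp":[0.2,0.5,0],"dr":[0,0,-0.035],"jaw":3.4},
    {"dp":[0.4,1.0,0],"dr":[0,0,-0.07],"jaw":3.4}
  ]
}}

```text
t: 12.7
position: [0.4939, -0.0693, 0.0619]
eef_rot: [[-0.941, 0.339, -0.003], [0.339, 0.941, -0.001], [0.003, -0.002, -1.0]]
force: [-5.1, -4.2, 1.3]
width: 0.397
grasp_force: 3.0
```

{"op": "drive_tool", "data": {
  "deltas": [
    {"dp":[0.2,0.5,0],"dr":[0,0,-0.035],"jaw":3.4},
    {"dp":[0.4,1.0,0],"dr":[0,0,-0.07],"jaw":3.4}
  ]
}}

```text
t: 12.9
position: [0.4976, -0.0593, 0.0618]
eef_rot: [[-0.915, 0.404, -0.004], [0.404, 0.915, -0.001], [0.003, -0.003, -1.0]]
force: [-6.4, -4.0, 2.6]
width: 0.401
grasp_force: 2.9
```

Tangential force is about 6 N. One more short back swing, then the final tightening to about 9 N.

{"op": "drive_tool", "data": {
  "deltas": [
    {"dp":[-0.65,-1.85,0],"dr":[0,0,0.135],"jaw":3.4},
    {"dp":[-1.0,-3.85,0],"dr":[0,0,0.275],"jaw":3.4},
    {"dp":[-1.1,-6.15,0],"dr":[0,0,0.435],"jaw":3.4},
    {"dp":[-1.1,-6.15,0],"dr":[0,0,0.435],"jaw":3.4}
  ]
}}

```text
t: 13.3
position: [0.4886, -0.1221, 0.0623]
eef_rot: [[-1.0, -0.024, 0.0], [-0.024, 1.0, -0.0], [-0.0, -0.0, -1.0]]
force: [-0.9, 0.2, -0.1]
width: 0.394
grasp_force: 0.0
```

{"op": "drive_tool", "data": {
  "deltas": [
    {"dp":[0,0.7,0],"dr":[0,0,-0.05],"jaw":3.4},
    {"dp":[0,1.4,0],"dr":[0,0,-0.1],"jaw":3.4},
    {"dp":[0.05,1.8,0],"dr":[0,0,-0.13],"jaw":3.4}
  ]
}}

```text
t: 13.6
position: [0.4889, -0.1016, 0.0622]
eef_rot: [[-0.994, 0.113, -0.001], [0.113, 0.994, 0.001], [0.001, 0.0, -1.0]]
force: [-0.3, -1.5, 0.0]
width: 0.4
grasp_force: 0.7
```

{"op": "drive_tool", "data": {
  "deltas": [
    {"dp":[0.05,0.4,0],"dr":[0,0,-0.03],"jaw":3.4},
    {"dp":[0.1,0.8,0],"dr":[0,0,-0.06],"jaw":3.4}
  ]
}}

```text
t: 13.8
position: [0.4899, -0.0941, 0.0622]
eef_rot: [[-0.985, 0.172, -0.001], [0.172, 0.985, -0.001], [0.001, -0.001, -1.0]]
force: [-1.9, -4.6, -0.7]
width: 0.4
grasp_force: 2.4
```

{"op": "drive_tool", "data": {
  "deltas": [
    {"dp":[0.05,0.4,0],"dr":[0,0,-0.03],"jaw":3.4},
    {"dp":[0.12,0.8,0],"dr":[0,0,-0.06],"jaw":3.4}
  ]
}}

```text
t: 14.0
position: [0.4913, -0.0865, 0.0622]
eef_rot: [[-0.973, 0.231, -0.001], [0.231, 0.973, -0.002], [0.0, -0.002, -1.0]]
force: [-0.1, -4.9, -1.2]
width: 0.395
grasp_force: 2.4
```

{"op": "drive_tool", "data": {
  "deltas": [
    {"dp":[0.1,0.4,0],"dr":[0,0,-0.03],"jaw":3.4},
    {"dp":[0.18,0.8,0],"dr":[0,0,-0.06],"jaw":3.4}
  ]
}}

```text
t: 14.2
position: [0.4932, -0.0787, 0.0622]
eef_rot: [[-0.957, 0.289, -0.0], [0.289, 0.957, -0.002], [-0.0, -0.002, -1.0]]
force: [0.6, -6.1, -1.0]
width: 0.4
grasp_force: 2.8
```

{"op": "drive_tool", "data": {
  "deltas": [
    {"dp":[0.1,0.4,0],"dr":[0,0,-0.03],"jaw":3.4},
    {"dp":[0.25,0.8,0],"dr":[0,0,-0.06],"jaw":3.4}
  ]
}}

```text
t: 14.4
position: [0.4955, -0.0707, 0.0622]
eef_rot: [[-0.938, 0.346, -0.001], [0.346, 0.938, -0.002], [-0.0, -0.002, -1.0]]
force: [-0.4, -5.2, -0.9]
width: 0.396
grasp_force: 3.0
```

{"op": "drive_tool", "data": {
  "deltas": [
    {"dp":[0.15,0.4,0],"dr":[0,0,-0.03],"jaw":3.4},
    {"dp":[0.3,0.8,0],"dr":[0,0,-0.06],"jaw":3.4}
  ]
}}

```text
t: 14.6
position: [0.4983, -0.0627, 0.0621]
eef_rot: [[-0.916, 0.402, -0.001], [0.402, 0.916, -0.002], [0.0, -0.002, -1.0]]
force: [-0.7, -6.3, -1.0]
width: 0.397
grasp_force: 3.1
```

{"op": "drive_tool", "data": {
  "deltas": [
    {"dp":[0.2,0.4,0],"dr":[0,0,-0.03],"jaw":3.4},
    {"dp":[0.35,0.7,0],"dr":[0,0,-0.055],"jaw":3.4}
  ]
}}

```text
t: 14.8
position: [0.5013, -0.0557, 0.0621]
eef_rot: [[-0.892, 0.451, -0.002], [0.451, 0.892, -0.002], [0.001, -0.003, -1.0]]
force: [-2.2, -6.0, 1.5]
width: 0.395
grasp_force: 3.2
```

{"op": "drive_tool", "data": {
  "deltas": [
    {"dp":[-0.8,-1.85,0],"dr":[0,0,0.14],"jaw":3.4},
    {"dp":[-1.3,-3.95,0],"dr":[0,0,0.29],"jaw":3.4},
    {"dp":[-1.45,-6.15,0],"dr":[0,0,0.44],"jaw":3.4},
    {"dp":[-1.35,-8.3,0],"dr":[0,0,0.59],"jaw":3.4},
    {"dp":[-1.2,-9.0,0],"dr":[0,0,0.64],"jaw":3.4},
    {"dp":[-1.2,-9.0,0],"dr":[0,0,0.64],"jaw":3.4}
  ]
}}

```text
t: 15.4
position: [0.4905, -0.1458, 0.0623]
eef_rot: [[-0.985, -0.173, 0.0], [-0.173, 0.985, 0.0], [-0.0, 0.0, -1.0]]
force: [0.3, 0.5, 0.7]
width: 0.399
grasp_force: 0.0
```

{"op": "drive_tool", "data": {
  "deltas": [
    {"dp":[-0.1,1.2,0],"dr":[0,0,-0.08],"jaw":3.4},
    {"dp":[-0.15,2.4,0],"dr":[0,0,-0.16],"jaw":3.4},
    {"dp":[-0.15,3.6,0],"dr":[0,0,-0.25],"jaw":3.4}
  ]
}}

```text
t: 15.7
position: [0.4884, -0.1094, 0.0622]
eef_rot: [[-0.997, 0.081, -0.001], [0.081, 0.997, -0.002], [0.001, -0.003, -1.0]]
force: [0.9, -9.0, -1.7]
width: 0.4
grasp_force: 4.2
```

{"op": "drive_tool", "data": {
  "deltas": [
    {"dp":[0.05,0.7,0],"dr":[0,0,-0.05],"jaw":3.4},
    {"dp":[0.15,1.4,0],"dr":[0,0,-0.1],"jaw":3.4}
  ]
}}

```text
t: 15.9
position: [0.4898, -0.0952, 0.0622]
eef_rot: [[-0.984, 0.178, -0.001], [0.178, 0.984, -0.002], [0.001, -0.002, -1.0]]
force: [-1.7, -8.5, -1.2]
width: 0.4
grasp_force: 4.2
```

{"op": "drive_tool", "data": {
  "deltas": [
    {"dp":[0.05,0.4,0],"dr":[0,0,-0.03],"jaw":3.4},
    {"dp":[0.1,0.7,0],"dr":[0,0,-0.05],"jaw":3.4},
    {"dp":[0.1,0.7,0],"dr":[0,0,-0.05],"jaw":3.4}
  ]
}}

```text
t: 16.2
position: [0.4909, -0.0883, 0.0622]
eef_rot: [[-0.974, 0.226, -0.001], [0.226, 0.974, -0.002], [0.0, -0.002, -1.0]]
force: [-0.3, -7.1, -1.0]
width: 0.399
grasp_force: 3.7
```

{"op": "drive_tool", "data": {
  "deltas": [
    {"dp":[0.05,0.4,0],"dr":[0,0,-0.03],"jaw":3.4},
    {"dp":[0.15,0.8,0],"dr":[0,0,-0.06],"jaw":3.4}
  ]
}}

```text
t: 16.4
position: [0.4926, -0.0806, 0.0622]
eef_rot: [[-0.959, 0.285, -0.001], [0.285, 0.959, -0.002], [-0.0, -0.002, -1.0]]
force: [0.8, -9.3, -1.4]
width: 0.397
grasp_force: 4.5
```

{"op": "drive_tool", "data": {
  "deltas": [
    {"dp":[0.05,0.2,0],"dr":[0,0,-0.015],"jaw":3.4},
    {"dp":[0.1,0.4,0],"dr":[0,0,-0.03],"jaw":3.4}
  ]
}}

```text
t: 16.6
position: [0.4936, -0.0768, 0.0622]
eef_rot: [[-0.95, 0.313, -0.001], [0.313, 0.95, -0.003], [-0.0, -0.003, -1.0]]
force: [0.1, -10.9, -1.5]
width: 0.397
grasp_force: 4.8
```

Firmly tight at about 10 N. I'll back off, open and lift clear.

{"op": "drive_tool", "data": {
  "deltas": [
    {"dp":[-0.2,-0.6,0],"dr":[0,0,0],"jaw":5},
    {"dp":[-0.2,-0.6,0],"dr":[0,0,0],"jaw":5},
    {"dp":[-0.2,-0.6,0],"dr":[0,0,0],"jaw":5},
    {"dp":[-0.2,-0.6,4],"dr":[0,0,0],"jaw":5},
    {"dp":[-0.2,-0.6,9],"dr":[0,0,0],"jaw":5},
    {"dp":[-5,-0.6,12],"dr":[0,0,0],"jaw":5},
    {"dp":[-9,-0.6,13],"dr":[0,0,0],"jaw":5},
    {"dp":[-13,-0.6,13],"dr":[0,0,0],"jaw":5},
    {"dp":[-13,-0.6,13],"dr":[0,0,0],"jaw":5},
    {"dp":[-13,-0.6,13],"dr":[0,0,0],"jaw":5}
  ]
}}

```text
t: 17.6
position: [0.3639, -0.0823, 0.1928]
eef_rot: [[-0.951, 0.309, 0.002], [0.309, 0.951, -0.0], [-0.002, 0.001, -1.0]]
force: [1.2, 0.7, 0.3]
width: 0.588
grasp_force: 0.0
```

```bash
python3 v.py 8; python3 f.py s8
```

```text
17.7 [ 0.36502276 -0.08246992  0.1924309 ] tray [-0.2687 -0.066   0.1924] F tray [ 0.29 -0.36  0.07] [-2.22344657e-01  6.33734619e-03 -4.26410705e-01  1.13704220e+00
  1.84483165e-04  9.07233381e-02]
s8 [[-0.0465, -0.0399], [-0.0357, -0.0374], [-0.026, -0.0395], [-0.0163, -0.0415], [-0.0054, -0.0391], [0.0043, -0.0412], [0.0153, -0.0387], [0.0263, -0.0363], [0.036, -0.0383], [0.0457, -0.0404]]
```

View pics/c8.png

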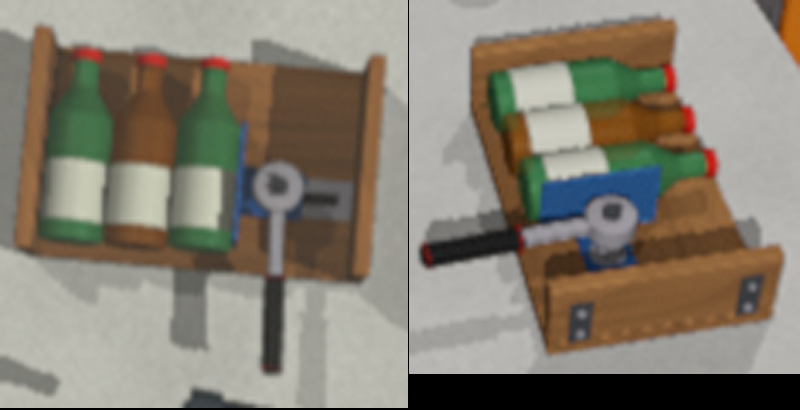

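The bottles lie in a closed row at crop x≈75, 138 and 204, with the stop against them (face at about −0.039). The handle is free and the gripper is clear. Handing in.

```bash
python3 -c "
from plant import robot
print(robot.hand_in())"
```

```text
the job is handed in; nothing more can be done
None
```

I handed the job in after about 18 s of robot time, with the three bottles in a closed row, the bolt tightened with a push of about 10 N on the grip, and the gripper clear of everything; no verdict came back.

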